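# Push the stuck drawer out from behind and put the bar away

## Robot

A 6-joint arm with a two-finger parallel gripper is mounted at the origin on the work surface. World frame = base frame: x ahead of the robot, y to its left, z up, the work surface at z = 0. Lengths are in mm, angles in rad, forces in N, time in s.
With the tool pointing down it reaches from about 375 to 750 mm from the base axis. Payload 9 kg.
Tool frame: the origin (TCP) lies at the very end of the fingers, on their centre line; the grasp point (between the pads) lies 19 mm behind it; z points along the fingers, y is the line along which they close (so a half turn about z gives the same grasp; the last joint's range is limited). The gripper opens to 85 mm and grips with 20 to 120 N. Pads are 22 mm wide; open, the fingers measure 114 mm over their backs; the gripper's body (76 mm by 85 mm) begins 54 mm behind the grasp point. The pads swing forward as they close: fully open they stand 13 mm farther back than shut.
Start: joints at [-1.531, 0.104, 0.097, 1.564, 0, 1.353], TCP at [152.981, -580.201, 231.331] pointing down, gripper open.
Joint ranges: [-2.99, 2.99], [-0.84, 1.86], [-1.1, 1.16], [-1.84, 2.11], [-1.51, 1.56], [-3.14, 3.14]. Speed limits (rad/s): [2.22, 2.22, 2.57, 3.14, 3.14, 3.14].

## Interface

Orientations are given as a unit quaternion [w, x, y, z].
In Python, from cell import read_state, camera, camera_info, sign_off gives the robot as it stands.
- The arm moves only by the shell command python3 -m crank 'ROWS' [FORCE]. ROWS is JSON, a list of rows, each an object of numbers: "rx", "ry", "rz": the turn, a rotation vector about the tool's x, y, z normalised to -1 to 1, where 1 is 4 degrees; "dx", "dy", "dz": the shift along the tool's x, y, z normalised to -1 to 1, where 1 is 30 mm; "fingers": the opening, from -1 (shut) to 1 (fully open). In form: [{"rx": .., "ry": .., "rz": .., "dx": .., "dy": .., "dz": .., "fingers": ..}, ...]. A call has 1 to 20 rows; each row shifts and turns the commanded pose from where the row before left it, along the tool's axes as they then stand; what a row does not reach is not made up. A row lasts 1/12 s, in which the tool goes at most 41.7 mm and 7.16 degrees, less where a joint would pass 70% of its speed; a pose out of reach is approached as far as the arm can. A call with a number of a shift or a turn outside -1 to 1 is refused whole. A call with a gripper value outside its range is refused whole. The fingers move at their own pace and stop on an object; FORCE is the grip in N (left out, the last holds). Time passes only in rows, so rows that do not move let the fingers close. It gives the time, the measured TCP pose, the force, the opening and the grip force at its end, in the units of the state.
- read_state(): the state, without advancing time (a new reading comes with each control period).
- camera(name): name is "scene" or "top" or "wrist"; returns the picture (480x640x3 uint8, blue, green, red); there is no depth.
- camera_info(name): a dict with "K" (3x3 intrinsics, pixels), "rvec" (rotation vector, rad) and "tvec" (3), from world to camera coordinates, as OpenCV has them. Camera axes: x right, y down, z forward; pixel columns grow to the right and rows downward; lengths in mm; the calibration is good to about 2 mm. A picture is of the moment at which its call begins: read the wrist's pose just before it. camera_info takes no time and is no camera call; for the wrist camera it gives the pose at the moment of the call.
- sign_off(): hands the job in; it is judged then, once.
The state is a dict: "clock": time; "joint_positions": joint angles; "qvel": joint speeds; "joint_torque": joint torques, N m; "tcp_pos": TCP position; "eef_rot": TCP orientation; "ft_force": force on the tool from outside, world axes, zero at the start; "wrist_torque": the same for the moment, N m; "finger_gap": opening from 0.0 (shut) to 1.0 (fully open); "gripper_force": force on a finger pad.
Only numpy, scipy, OpenCV 4.12 (cv2) and the standard library are available. Lean on these libraries where they do the work, as an engineer would, in place of code of your own. Each camera call takes 0.05 s, during which the arm holds its last target. There are 200 camera calls.

## Task

The little drawer is jammed in its carcase. First move the offcut block in front of the mouth well out of the drawer's way, so that the drawer never runs into it; then push the drawer out from behind with the thick loose bar, through the access hole in the back, until it stands upright on the bench fully clear of the mouth and right in front of it. Then click the bar home into the rail, in the free end clip that keeps the three bars in size order (next to the medium one). Leave the other two bars and everything else on the bench where they are.

Things in the scene. Friction and masses are not known exactly. Their poses are not given: they have to be found in the camera images.
- carcase: Small walnut drawer carcase, screwed to the bench (cannot move): 96 long (its x) x 92 wide (y) x 74 high (z), no bottom. Origin: centre of its underside on the bench. Its +x end is the open mouth (68 wide, 64 high); the -x end is a 12 thick back wall with the access hole. Side walls 12, top 10 thick; the top stops 14 short of the mouth. The space inside is 84 long.
- hole (a point): Centre of the square access hole, 42 x 42, in the outer face of the carcase's back wall; 38 above the bench, 48 behind the carcase's origin. Axes as the carcase's: push along +x.
- drawer: Open-topped wooden drawer, no pull, 80 long (x) x 66 x 62 high, 0.25 kg, origin: centre of its underside; axes as the carcase's, walnut front at +x. Starts jammed fully inside, on the bench, front 2 behind the mouth, its flat back 2 from the back wall. Pushing takes 7 to 20 N until its tail nears the mouth, then little. Clear of the mouth when its origin is 88 or more ahead of the carcase's.
- push_bar: The thickest and longest octagonal hardwood bar, 160 long (its x), 30 across flats, 0.1 kg, both ends alike; origin at its middle, on its axis. Starts lying on the bench (axis 15 above it).
- bar_medium: Octagonal bar, 140 long (its x), 25 across flats, origin at its middle. Lies in one of the two inner clips of the rail.
- bar_small: Octagonal bar, 120 long (its x), 20 across flats, origin at its middle. Lies in the other inner clip.
- rail: Fixed rail with four spring clips side by side, 66 apart: a wooden beam 36 (its x) x 262 (y) x 30 high, origin at the centre of its underside. Bars lie across it, along its x, on its top (30 above the bench). Two steel feet, each 12 high, stick out towards +x only. Bars' ends hang free on both sides of the beam.
- clip1 (a point): Clip 1, at y = -99 on the rail: the point where the middle of the 30 mm bar's axis lies when it is clicked home (45 above the bench), axes as the rail's. Two sprung steel cheeks, 24 long along x, up to 59 above the bench, 18 apart, spread as the bar is pressed down with roughly 4 to 15 N; it meets them with its axis 68 above the bench, and is home when on the rail.
- clip2 (a point): Clip 2, at y = -33 on the rail: the point where the middle of the 30 mm bar's axis lies when it is clicked home (45 above the bench), axes as the rail's. Same kind as clip 1.
- clip3 (a point): Clip 3, at y = 33 on the rail: the point where the middle of the 30 mm bar's axis lies when it is clicked home (45 above the bench), axes as the rail's. Same kind as clip 1.
- clip4 (a point): Clip 4, at y = 99 on the rail: the point where the middle of the 30 mm bar's axis lies when it is clicked home (45 above the bench), axes as the rail's. Same kind as clip 1.
- filler: Bystander: low jar 58 across, 62 high, near the back end of the carcase. Origin under its centre.
- offcut: Wooden offcut block, 70 (x) x 36 (y) x 45 high, 0.09 kg, lying in front of the carcase's mouth, in the drawer's way. Origin under its centre.
- block: Bystander: dark block 60 (x) x 30 (y) x 35 high beside the thick bar. Origin under its centre.
- glue: Bystander: standing bottle 60 across, 170 high. Origin under its centre.
- mallet: Bystander: wooden mallet lying down, about 290 long (x), head 65 x 125 x 75 high at its +x end, centred 100 from the origin. Origin on the bench.
- plane: Bystander: block plane 160 (x) x 52 (y), 66 high. Origin under its centre.
- chisel: Bystander: wooden-handled driver, 200 long (x), about 30 high, lying on the bench, origin about mid-length.
Mind the look-alikes: they are no part of the job. Of the things that look like the offcut, take the one that is farthest to the robot's left at the start.

How it is judged (in metres and radians):
On the way, in this order (a step that is already met when the one before it is completed fails the run):
1. The offcut is out of the drawer's way: over 70 mm to the side of the carcase's centre line, or over 200 mm ahead of its origin ((y of offcut in the frame of carcase above 0.07 m or y of offcut in the frame of carcase below -0.07 m or x of offcut in the frame of carcase above 0.2 m)), for 0.2 s.
2. The bar, through the hole in the back, has pushed the drawer at least 15 mm towards the mouth (contact force between push_bar and drawer above 1 N and x of drawer in the frame of carcase above 0.021 m and x of push_bar in the frame of carcase between -0.15 and 0.03 m and y of push_bar in the frame of carcase between -0.02 and 0.02 m and z of push_bar in the frame of carcase between 0.015 and 0.065 m), for 0.05 s.
3. The drawer is fully clear of the mouth (x of drawer in the frame of carcase between 0.088 and 0.25 m and y of drawer in the frame of carcase between -0.08 and 0.08 m), for 0.2 s.
At the end, for the whole second after the job is handed in: Drawer upright, at rest, 88 to 250 mm ahead of the carcase's origin, within 80 mm sideways. Thick bar at rest in the end clip by the medium bar: 6 mm sideways and in height, 45 mm along, 7 degrees. Other two bars within 20 mm of their start. Offcut at rest, 70 mm aside or 200 mm ahead (all of step 3 and (y of offcut in the frame of carcase above 0.07 m or y of offcut in the frame of carcase below -0.07 m or x of offcut in the frame of carcase above 0.2 m) and linear speed of each of offcut, drawer, push_bar below 0.02 m/s and angle between drawer's own z axis and vertical below 0.1 rad and height (world z) of drawer below 0.006 m and angle between the x axis of push_bar and the x axis of rail, either way round below 0.12 rad and distance of each of bar_small, bar_medium from where it was at the start of the episode below 0.02 m and ((y of bar_medium in the frame of rail below 0 m and x of push_bar in the frame of clip1 between -0.045 and 0.045 m and y of push_bar in the frame of clip1 between -0.006 and 0.006 m and z of push_bar in the frame of clip1 between -0.006 and 0.006 m) or (y of bar_medium in the frame of rail above 0 m and x of push_bar in the frame of clip4 between -0.045 and 0.045 m and y of push_bar in the frame of clip4 between -0.006 and 0.006 m and z of push_bar in the frame of clip4 between -0.006 and 0.006 m))); the robot touches nothing.
It fails at once if The drawer runs into the offcut (contact force between drawer and offcut above 1 N).
It fails at once if A bystander is moved by more than 30 mm (distance of any of filler, block, glue, mallet, plane, chisel from where it was at the start of the episode above 0.03 m).
It fails at once if The drawer is tipped over (angle between drawer's own z axis and vertical above 0.6 rad).
It also fails if it takes over 64 s, if anything falls off the work surface, if the arm or the gripper's body presses on something with over 40 N, if the wrist force passes 120 N, or if a joint passes its speed limit or range.

## Working session

There is one attempt and no reset: what is moved stays moved. The work goes in short steps, Python scripts to look and compute and a shell command to move; the robot and the scene stay as the last step left them, time stands still between calls to the robot, and variables do not carry over. Pictures are saved under pics/ and viewed, at most 10 in all, crops included, and the job is handed in when it is done.

```bash
ls; mkdir -p pics; cat > h.py <<'E'
import numpy as np, cv2
from cell import *
from scipy.spatial.transform import Rotation as R
def cam(n):
    i=camera_info(n); return np.array(i["K"],float),cv2.Rodrigues(np.array(i["rvec"],float))[0],np.array(i["tvec"],float).ravel()
def ray(n,uv,z,c=None):
    K,Rm,t=c or cam(n); o=-Rm.T@t; d=Rm.T@np.linalg.inv(K)@np.array([uv[0],uv[1],1.]); return (o+d*(z-o[2])/d[2]).round(1)
def proj(n,P,c=None):
    K,Rm,t=c or cam(n); q=K@(Rm@np.array(P,float)+t); return (q[:2]/q[2]).round(1)
E
python3 - <<'E'
from h import *
for n in ("scene","top"): cv2.imwrite(f"pics/{n}0.png",camera(n)); print(n,camera_info(n))
print(read_state())
E
```

```text
pics
scene {'K': array([[512.42415151,   0.        , 328.75919794],
       [  0.        , 512.42415151, 236.68440457],
       [  0.        ,   0.        ,   1.        ]]), 'rvec': array([ 2.43596576,  0.94093004, -0.25658477]), 'tvec': array([-313.91423541, -322.08291861, 1655.2329701 ])}
top {'K': array([[545.33492447,   0.        , 314.37187222],
       [  0.        , 545.33492447, 235.00131981],
       [  0.        ,   0.        ,   1.        ]]), 'rvec': array([ 2.21617875, -2.1746282 ,  0.09865353]), 'tvec': array([-117.80392214,  491.1270716 , 1291.51226344])}
{'clock': 0.1, 'joint_positions': array([-1.53069675e+00,  1.04641262e-01,  9.65549100e-02,  1.56390936e+00,
        5.75867728e-06,  1.35309773e+00]), 'qvel': array([ 0.00042447, -0.00237786,  0.00194407, -0.00036953, -0.00028281,
       -0.00111983]), 'joint_torque': array([ 7.52072636e-03, -5.58207893e+01,  5.04720104e+01,  1.31461848e-02,
       -2.25541517e-04,  1.07543977e-05]), 'tcp_pos': array([ 152.97075134, -579.86306058,  230.60344074]), 'eef_rot': array([-5.97075137e-04,  9.91703830e-01,  1.28542417e-01,  5.60505073e-05]), 'ft_force': array([ 0.68318377, -0.70422884,  0.08159934]), 'wrist_torque': array([-0.03676486, -0.00641042, -0.00544666]), 'gripper_force': 0.0, 'finger_gap': 1.0004907292846772}
```

View pics/top0.png

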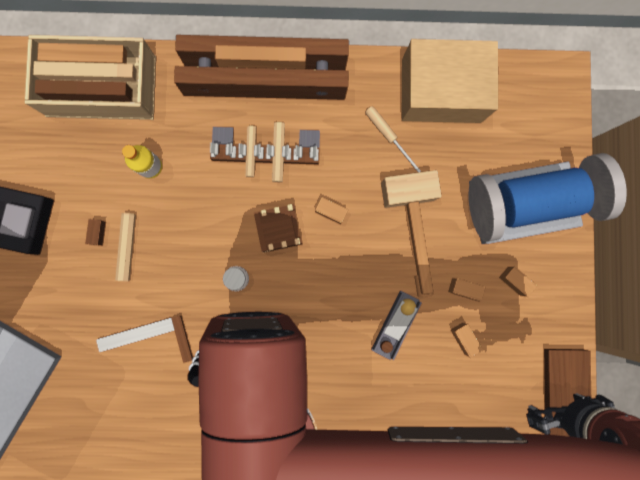

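View pics/scene0.png

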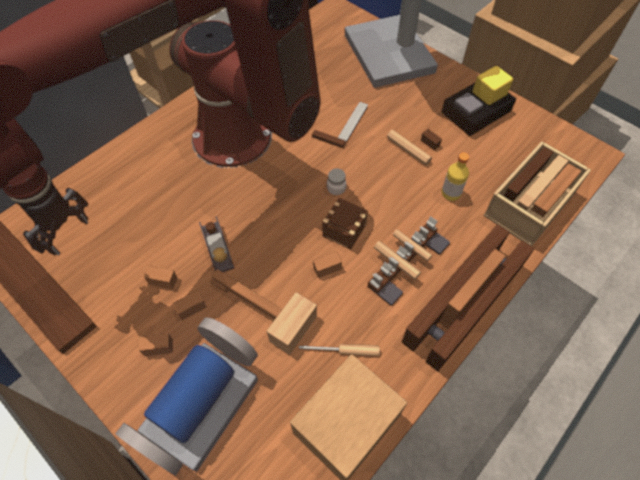

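The top view shows four blocks that could be the offcut: (331,209), (467,289), (515,280) and (466,338). The one farthest left is (331,209), and it sits in front of the carcase at (278,226). The thick bar is at (125,246), the dark block at (96,231) and the rail at (265,152), with its feet towards the top of the image. Next I'll look at a close crop.

```bash
python3 - <<'E'
from h import *
t=cv2.imread("pics/top0.png")
a=cv2.resize(t[110:300,200:360],None,fx=3.15,fy=3.15,interpolation=cv2.INTER_CUBIC)
b=cv2.resize(t[200:300,80:150],None,fx=4,fy=4,interpolation=cv2.INTER_CUBIC)
c=np.zeros((600,800,3),np.uint8); c[:a.shape[0],:a.shape[1]]=a; c[:400,515:515+280]=b[:, :280]
cv2.imwrite("pics/c1.png",c)
c=cam("top")
for n,uv,z in [("offcut",(331,209),45),("bar",(125,246),25),("carc",(278,226),74),("rail",(265,152),30),("filler",(236,278),62),("glue",(142,160),100),("block",(96,231),35)]: print(n,ray("top",uv,z,c))
E
```

```text
offcut [ 553.7 -146.1   45. ]
bar [457.9 339.8  25. ]
carc [508.5 -23.4  74. ]
rail [689.9  13.9  30. ]
filler [387.5  71.   62. ]
glue [649.7 285.5 100. ]
block [491.4 405.8  35. ]
```

View pics/c1.png

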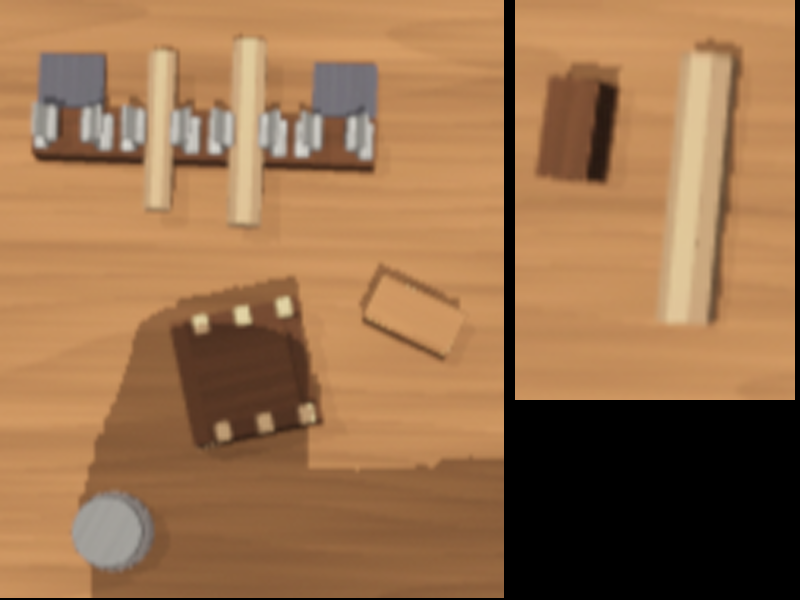

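The crop shows the medium bar in the right inner clip, at crop (248,130), and the small bar in the left inner clip. The feet (+x) point up in the image, so medium is in clip 2 and the target is clip 1, at crop (340,135). The mouth faces right, towards the offcut at crop (415,315).

```bash
cat >> h.py <<'E'
def go(xyz=None,yaw=None):
    s=read_state(); q=s["eef_rot"]; Rm=R.from_quat([q[1],q[2],q[3],q[0]]).as_matrix(); p=np.array(s["tcp_pos"])
    y0=np.degrees(np.arctan2(Rm[1,0],Rm[0,0])); print("tcp",p.round(1),"yaw",y0.round(2),"tilt",np.degrees(np.arccos(-Rm[2,2])).round(2),"F",np.round(s["ft_force"],1),"gap",round(s["finger_gap"],3),"t",round(s["clock"],2))
    if yaw is not None:
        print("rz units",round(-((yaw-y0+180)%360-180)/4,3)); a=np.radians(yaw)
        Rm=np.array([[np.cos(a),np.sin(a),0],[np.sin(a),-np.cos(a),0],[0,0,-1]])
    if xyz is not None: print("d units after turn",(Rm.T@(np.array(xyz)-p)/30).round(3))
E
python3 - <<'E'
from h import *
c=cam("top")
f=lambda L,z:np.array([ray("top",(200+x/3.15,110+y/3.15),z,c) for x,y in L])
g=lambda L,z:np.array([ray("top",(80+(x-515)/4,200+y/4),z,c) for x,y in L])
o=f([(383,275),(465,318),(447,355),(365,312)],45); print(o,o.mean(0),np.degrees(np.arctan2(*(o[1]-o[0])[[1,0]])))
k=f([(175,328),(295,281),(320,425),(200,445)],74); print(k)
m=f([(201,324),(285,307),(307,414),(223,431)],74); print("strips",m,m.mean(0))
b=g([(708,52),(687,322)],30); print("bar top ends",b,b.mean(0))
r=f([(36,157),(374,168)],15); print("rail near corners",r)
r=f([(249,38),(245,226),(162,50),(159,209)],52); print("bars",r)
E
```

```text
[[ 581.1 -123.4   45. ]
 [ 549.9 -185.5   45. ]
 [ 521.8 -172.4   45. ]
 [ 552.9 -110.4   45. ]] [ 551.425 -147.925   45.   ] -116.67566065262993
[[534.8  28.8  74. ]
 [571.2 -58.1  74. ]
 [466.  -78.5  74. ]
 [449.7   8.4  74. ]]
strips [[538.2   9.9  74. ]
 [551.9 -51.2  74. ]
 [473.8 -68.8  74. ]
 [460.2  -8.   74. ]] [506.025 -29.525  74.   ]
bar top ends [[536.  333.9  30. ]
 [376.5 339.4  30. ]] [456.25 336.65  30.  ]
rail near corners [[ 671.   144.1   15. ]
 [ 668.3 -116.    15. ]]
bars [[757.6 -19.2  52. ]
 [614.8 -19.5  52. ]
 [746.9  45.9  52. ]
 [626.2  45.   52. ]]
```

```bash
python3 - <<'E'
from h import *
go((450,-150,231),62.3)
E
```

```text
tcp [ 153.  -579.9  230.6] yaw 14.77 tilt 0.07 F [ 0.7 -0.7  0.1] gap 1.0 t 0.1
rz units -11.882
d units after turn [ 1.7289e+01  2.1060e+00 -1.3000e-02]
```

```bash
python3 -m crank '[{"rz":-1},{"rz":-1},{"rz":-1},{"rz":-1},{"rz":-1},{"rz":-1},{"rz":-1},{"rz":-1},{"rz":-1},{"rz":-1},{"rz":-1},{"rz":-1}]' 60 >/dev/null; python3 - <<'E'
from h import *
go((551,-148,200))
E
```

```text
tcp [ 153.  -579.9  230.6] yaw 14.77 tilt 0.07 F [ 0.7 -0.7  0.1] gap 1.0 t 0.1
d units after turn [ 16.499 -10.536   1.037]invalid input at $[0]: expected keys rx, ry, rz, dx, dy, dz, fingers
```

```bash
python3 -m crank '[{"rx":0,"ry":0,"rz":-1,"dx":0.9,"dy":-0.9,"dz":0,"fingers":1},{"rx":0,"ry":0,"rz":-1,"dx":0.9,"dy":-0.9,"dz":0,"fingers":1},{"rx":0,"ry":0,"rz":-1,"dx":0.9,"dy":-0.9,"dz":0,"fingers":1},{"rx":0,"ry":0,"rz":-1,"dx":0.9,"dy":-0.7,"dz":0,"fingers":1},{"rx":0,"ry":0,"rz":-1,"dx":1,"dy":-0.7,"dz":0,"fingers":1},{"rx":0,"ry":0,"rz":-1,"dx":1,"dy":-0.6,"dz":0,"fingers":1},{"rx":0,"ry":0,"rz":-1,"dx":1,"dy":-0.5,"dz":0,"fingers":1},{"rx":0,"ry":0,"rz":-1,"dx":1,"dy":-0.3,"dz":0,"fingers":1},{"rx":0,"ry":0,"rz":-1,"dx":1,"dy":-0.2,"dz":0,"fingers":1},{"rx":0,"ry":0,"rz":-1,"dx":1,"dy":0,"dz":0,"fingers":1},{"rx":0,"ry":0,"rz":-1,"dx":1,"dy":0,"dz":0,"fingers":1},{"rx":0,"ry":0,"rz":-1,"dx":1,"dy":0,"dz":0,"fingers":1},{"rx":0,"ry":0,"rz":0,"dx":0,"dy":0,"dz":0,"fingers":1}]' 60; python3 - <<'E'
from h import *
go((551,-148,230),62.6)
E
```

```text
clock: 1.18
tcp_pos: [347.2, -220.9, 231.4]
eef_rot: [-0.0, 0.852, 0.524, 0.001]
ft_force: [-0.5, -0.4, 0.4]
finger_gap: 1.001
gripper_force: 0.0
tcp [ 347.2 -220.9  231.4] yaw 63.24 tilt 0.08 F [-0.5 -0.4  0.4] gap 1.001 t 1.18
rz units 0.161
d units after turn [5.283 4.914 0.045]
```

```bash
python3 -m crank '[{"rx":0,"ry":0,"rz":0.16,"dx":0.9,"dy":0.82,"dz":0,"fingers":1},{"rx":0,"ry":0,"rz":0,"dx":0.9,"dy":0.82,"dz":0,"fingers":1},{"rx":0,"ry":0,"rz":0,"dx":0.9,"dy":0.82,"dz":0,"fingers":1},{"rx":0,"ry":0,"rz":0,"dx":0.9,"dy":0.82,"dz":0,"fingers":1},{"rx":0,"ry":0,"rz":0,"dx":0.9,"dy":0.82,"dz":0,"fingers":1},{"rx":0,"ry":0,"rz":0,"dx":0.78,"dy":0.81,"dz":0,"fingers":1},{"rx":0,"ry":0,"rz":0,"dx":0,"dy":0,"dz":0,"fingers":1},{"rx":0,"ry":0,"rz":0,"dx":0,"dy":0,"dz":0,"fingers":1}]' 60 >/dev/null; python3 - <<'E'
from h import *
import pickle
go((551,-148,20))
pickle.dump(cam("wrist"),open("w1.pkl","wb")); cv2.imwrite("pics/w1.png",camera("wrist"))
E
```

```text
tcp [ 550.1 -152.5  229.6] yaw 62.22 tilt 0.17 F [-0.4 -0.4 -0.4] gap 1.001 t 1.85
d units after turn [ 0.147 -0.022  6.986]
```

View pics/w1.png

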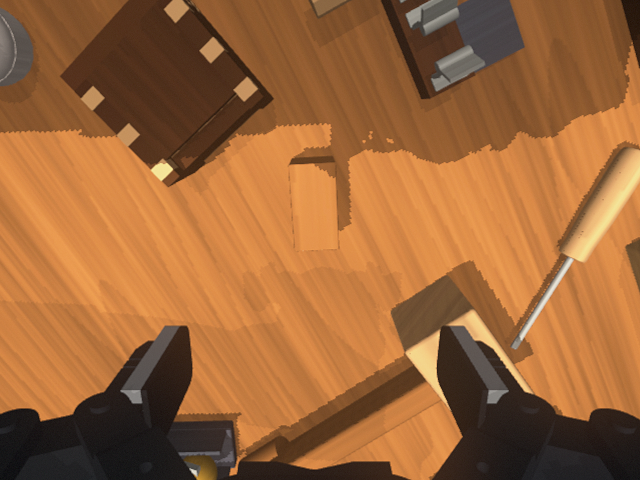

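The wrist view shows the offcut top at (290..339, 164..249). The carcase mouth corners are at about (272,100) and (168,185), with one back corner at (62,75). Clip 1 is at about (448,45).

```bash
python3 - <<'E'
from h import *
import pickle
c=pickle.load(open("w1.pkl","rb"))
o=np.array([ray("wrist",p,45,c) for p in [(290,164),(336,163),(339,249),(294,250)]]); print(o.mean(0),np.degrees(np.arctan2(*(o[0]-o[3])[[1,0]])),np.linalg.norm(o[0]-o[3]),np.linalg.norm(o[0]-o[1]))
k=np.array([ray("wrist",p,74,c) for p in [(272,100),(168,185),(62,75)]]); print(k,np.linalg.norm(k[0]-k[1]),np.linalg.norm(k[2]-k[1]),"centre",(k[0]+k[2])/2, np.degrees(np.arctan2(*(k[1]-k[2])[[1,0]])), np.degrees(np.arctan2(*(k[0]-k[1])[[1,0]])))
print("cheeks tops",ray("wrist",(432,15),59,c),ray("wrist",(457,62),59,c))
go((o.mean(0)[0],o.mean(0)[1],14),62.5)
E
```

```text
[ 553.5  -149.25   45.  ] 63.994824613083665 68.65056445507203 34.83805390661189
[[565.4 -65.8  74. ]
 [473.1 -81.1  74. ]
 [452.2  10.9  74. ]] 93.5594997848962 94.3441042143069 centre [508.8  -27.45  74.  ] -77.2011176114193 9.41198328273057
cheeks tops [682.8 -67.8  59. ] [ 686.7 -101.9   59. ]
tcp [ 549.4 -153.   230.4] yaw 62.16 tilt 0.11 F [-0.3 -0.7  0.3] gap 1.001 t 1.9
rz units -0.084
d units after turn [0.173 0.066 7.212]
```

```bash
python3 -m crank '[{"rx":0,"ry":0,"rz":-0.3,"dx":0.17,"dy":0.06,"dz":1,"fingers":1},{"rx":0,"ry":0,"rz":0,"dx":0,"dy":0,"dz":1,"fingers":1},{"rx":0,"ry":0,"rz":0,"dx":0,"dy":0,"dz":1,"fingers":1},{"rx":0,"ry":0,"rz":0,"dx":0,"dy":0,"dz":1,"fingers":1},{"rx":0,"ry":0,"rz":0,"dx":0,"dy":0,"dz":1,"fingers":1},{"rx":0,"ry":0,"rz":0,"dx":0,"dy":0,"dz":1,"fingers":1},{"rx":0,"ry":0,"rz":0,"dx":0,"dy":0,"dz":0.8,"fingers":1},{"rx":0,"ry":0,"rz":0,"dx":0,"dy":0,"dz":0.4,"fingers":-0.5},{"rx":0,"ry":0,"rz":0,"dx":0,"dy":0,"dz":0,"fingers":-1},{"rx":0,"ry":0,"rz":0,"dx":0,"dy":0,"dz":0,"fingers":-1},{"rx":0,"ry":0,"rz":0,"dx":0,"dy":0,"dz":0,"fingers":-1},{"rx":0,"ry":0,"rz":0,"dx":0,"dy":0,"dz":0,"fingers":-1},{"rx":0,"ry":0,"rz":0,"dx":0,"dy":0,"dz":0,"fingers":-1}]' 60; python3 - <<'E'
from h import *
go((420,-190,50))
E
```

```text
clock: 2.98
tcp_pos: [555.1, -150.3, 17.8]
eef_rot: [0.002, 0.851, 0.525, 0.001]
ft_force: [-0.9, -0.6, 7.2]
finger_gap: 0.413
gripper_force: 62.1
tcp [ 555.1 -150.3   17.8] yaw 63.33 tilt 0.22 F [-0.9 -0.6  7.2] gap 0.413 t 2.98
d units after turn [-3.203 -3.426 -1.085]
```

```bash
python3 -m crank '[{"rx":0,"ry":0,"rz":0,"dx":0,"dy":0,"dz":-0.5,"fingers":-1},{"rx":0,"ry":0,"rz":0,"dx":-0.4,"dy":-0.43,"dz":-0.3,"fingers":-1},{"rx":0,"ry":0,"rz":0,"dx":-0.8,"dy":-0.85,"dz":0,"fingers":-1},{"rx":0,"ry":0,"rz":0,"dx":-0.8,"dy":-0.85,"dz":0,"fingers":-1},{"rx":0,"ry":0,"rz":0,"dx":-0.8,"dy":-0.85,"dz":0,"fingers":-1},{"rx":0,"ry":0,"rz":0,"dx":-0.4,"dy":-0.44,"dz":0.3,"fingers":-1},{"rx":0,"ry":0,"rz":0,"dx":0,"dy":0,"dz":0.4,"fingers":-1},{"rx":0,"ry":0,"rz":0,"dx":0,"dy":0,"dz":0,"fingers":-1},{"rx":0,"ry":0,"rz":0,"dx":0,"dy":0,"dz":0,"fingers":-1},{"rx":0,"ry":0,"rz":0,"dx":0,"dy":0,"dz":0,"fingers":1},{"rx":0,"ry":0,"rz":0,"dx":0,"dy":0,"dz":0,"fingers":1},{"rx":0,"ry":0,"rz":0,"dx":0,"dy":0,"dz":0,"fingers":1},{"rx":0,"ry":0,"rz":0,"dx":0,"dy":0,"dz":0,"fingers":1},{"rx":0,"ry":0,"rz":0,"dx":0,"dy":0,"dz":-0.4,"fingers":1},{"rx":0,"ry":0,"rz":0,"dx":0,"dy":0,"dz":-1,"fingers":1},{"rx":0,"ry":0,"rz":0,"dx":0,"dy":0,"dz":-1,"fingers":1},{"rx":0,"ry":0,"rz":0,"dx":0,"dy":0,"dz":-1,"fingers":1},{"rx":0,"ry":0,"rz":0,"dx":0,"dy":0,"dz":-1,"fingers":1},{"rx":0,"ry":0,"rz":0,"dx":0,"dy":0,"dz":-1,"fingers":1},{"rx":0,"ry":0,"rz":0,"dx":0,"dy":0,"dz":-1,"fingers":1}]' 60; python3 - <<'E'
from h import *
go((420,330,200),180); cv2.imwrite("pics/top1.png",camera("top"))
E
```

```text
clock: 4.65
tcp_pos: [418.7, -188.9, 212.9]
eef_rot: [0.0, 0.851, 0.525, 0.0]
ft_force: [0.4, -0.0, 0.4]
finger_gap: 1.003
gripper_force: 0.0
tcp [ 418.7 -188.9  212.9] yaw 63.34 tilt 0.06 F [ 0.4 -0.   0.4] gap 1.003 t 4.65
rz units -29.164
d units after turn [-0.042 17.295  0.43 ]
```

```bash
python3 -m crank '[{"rx":0,"ry":0,"rz":0,"dx":0.9,"dy":-0.45,"dz":0,"fingers":1},{"rx":0,"ry":0,"rz":0,"dx":0.9,"dy":-0.45,"dz":0,"fingers":1},{"rx":0,"ry":0,"rz":0,"dx":0.9,"dy":-0.45,"dz":0,"fingers":1},{"rx":0,"ry":0,"rz":0,"dx":0.9,"dy":-0.45,"dz":0,"fingers":1},{"rx":0,"ry":0,"rz":0,"dx":0.9,"dy":-0.45,"dz":0,"fingers":1},{"rx":0,"ry":0,"rz":0,"dx":0.9,"dy":-0.45,"dz":0,"fingers":1},{"rx":0,"ry":0,"rz":0,"dx":0.9,"dy":-0.45,"dz":0,"fingers":1},{"rx":0,"ry":0,"rz":0,"dx":0.9,"dy":-0.45,"dz":0,"fingers":1},{"rx":0,"ry":0,"rz":0,"dx":0.9,"dy":-0.45,"dz":0,"fingers":1},{"rx":0,"ry":0,"rz":0,"dx":0.9,"dy":-0.45,"dz":0,"fingers":1},{"rx":0,"ry":0,"rz":0,"dx":0.9,"dy":-0.45,"dz":0,"fingers":1},{"rx":0,"ry":0,"rz":0,"dx":0.9,"dy":-0.45,"dz":0,"fingers":1},{"rx":0,"ry":0,"rz":0,"dx":0.9,"dy":-0.45,"dz":0,"fingers":1},{"rx":0,"ry":0,"rz":0,"dx":0.9,"dy":-0.45,"dz":0,"fingers":1},{"rx":0,"ry":0,"rz":0,"dx":0.9,"dy":-0.45,"dz":0,"fingers":1},{"rx":0,"ry":0,"rz":0,"dx":0.9,"dy":-0.45,"dz":0,"fingers":1},{"rx":0,"ry":0,"rz":0,"dx":0.9,"dy":-0.45,"dz":0,"fingers":1}]' 60 >/dev/null
python3 -m crank '[{"rx":0,"ry":0,"rz":-1,"dx":0,"dy":0,"dz":0,"fingers":1},{"rx":0,"ry":0,"rz":-1,"dx":0,"dy":0,"dz":0,"fingers":1},{"rx":0,"ry":0,"rz":-1,"dx":0,"dy":0,"dz":0,"fingers":1},{"rx":0,"ry":0,"rz":-1,"dx":0,"dy":0,"dz":0,"fingers":1},{"rx":0,"ry":0,"rz":-1,"dx":0,"dy":0,"dz":0,"fingers":1},{"rx":0,"ry":0,"rz":-1,"dx":0,"dy":0,"dz":0,"fingers":1},{"rx":0,"ry":0,"rz":-1,"dx":0,"dy":0,"dz":0,"fingers":1},{"rx":0,"ry":0,"rz":-1,"dx":0,"dy":0,"dz":0,"fingers":1},{"rx":0,"ry":0,"rz":-1,"dx":0,"dy":0,"dz":0,"fingers":1},{"rx":0,"ry":0,"rz":-1,"dx":0,"dy":0,"dz":0,"fingers":1},{"rx":0,"ry":0,"rz":-1,"dx":0,"dy":0,"dz":0,"fingers":1},{"rx":0,"ry":0,"rz":-1,"dx":0,"dy":0,"dz":0,"fingers":1},{"rx":0,"ry":0,"rz":-1,"dx":0,"dy":0,"dz":0,"fingers":1},{"rx":0,"ry":0,"rz":-1,"dx":0,"dy":0,"dz":0,"fingers":1},{"rx":0,"ry":0,"rz":-1,"dx":0,"dy":0,"dz":0,"fingers":1}]' 60 >/dev/null
python3 -m crank '[{"rx":0,"ry":0,"rz":-1,"dx":0,"dy":0,"dz":0,"fingers":1},{"rx":0,"ry":0,"rz":-1,"dx":0,"dy":0,"dz":0,"fingers":1},{"rx":0,"ry":0,"rz":-1,"dx":0,"dy":0,"dz":0,"fingers":1},{"rx":0,"ry":0,"rz":-1,"dx":0,"dy":0,"dz":0,"fingers":1},{"rx":0,"ry":0,"rz":-1,"dx":0,"dy":0,"dz":0,"fingers":1},{"rx":0,"ry":0,"rz":-1,"dx":0,"dy":0,"dz":0,"fingers":1},{"rx":0,"ry":0,"rz":-1,"dx":0,"dy":0,"dz":0,"fingers":1},{"rx":0,"ry":0,"rz":-1,"dx":0,"dy":0,"dz":0,"fingers":1},{"rx":0,"ry":0,"rz":-1,"dx":0,"dy":0,"dz":0,"fingers":1},{"rx":0,"ry":0,"rz":-1,"dx":0,"dy":0,"dz":0,"fingers":1},{"rx":0,"ry":0,"rz":-1,"dx":0,"dy":0,"dz":0,"fingers":1},{"rx":0,"ry":0,"rz":-1,"dx":0,"dy":0,"dz":0,"fingers":1},{"rx":0,"ry":0,"rz":-1,"dx":0,"dy":0,"dz":0,"fingers":1},{"rx":0,"ry":0,"rz":-1,"dx":0,"dy":0,"dz":0,"fingers":1},{"rx":0,"ry":0,"rz":0,"dx":0,"dy":0,"dz":0,"fingers":1}]' 60 >/dev/null
python3 - <<'E'
from h import *
import pickle
go((412,337,5),178)
pickle.dump(cam("wrist"),open("w2.pkl","wb")); a=camera("wrist"); b=camera("top")
b=cv2.resize(b[140:340,190:490],(450,300),interpolation=cv2.INTER_CUBIC)
o=np.zeros((600,800,3),np.uint8); o[:480,:640]=a; o[:]=o; o[:300,0:0]=0
cv2.imwrite("pics/w2.png",a); cv2.imwrite("pics/top2.png",b)
E
```

```text
tcp [419.7 324.2 210.9] yaw 179.52 tilt 0.02 F [0.7 0.1 0.5] gap 0.997 t 8.62
rz units 0.379
d units after turn [0.272 0.418 6.865]
```

View pics/w2.png

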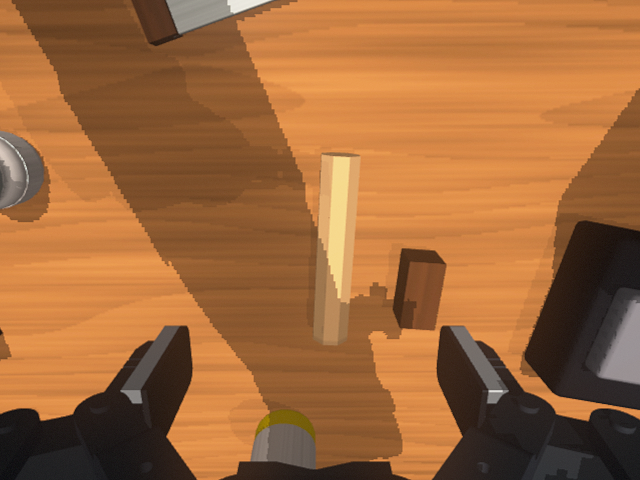

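The wrist view shows the bar from (340,155), its robot-side end, to (331,343). The dark block is at (397..445, 250..330).

```bash
python3 - <<'E'
from h import *
import pickle
c=pickle.load(open("w2.pkl","rb"))
n=ray("wrist",(341.5,154),30,c); f=ray("wrist",(332,336),30,c); m=(n+f)/2
u=(f-n)/np.linalg.norm(f-n); print(n,f,"mid",m,np.linalg.norm(f-n),"yaw",np.degrees(np.arctan2(u[1],u[0])))
for p in [(321,155),(360,155),(314,343),(348,343)]: print(ray("wrist",p,15,c))
print("block",ray("wrist",(402,249),35,c),ray("wrist",(435,329),35,c),ray("wrist",(408,262),35,c))
g=m-45*u; print("grasp",g); go((g[0],g[1],4),np.degrees(np.arctan2(u[1],u[0]))+180)
E
```

```text
[375.4 344.6  30. ] [528.3 338.5  30. ] mid [451.85 341.55  30.  ] 153.02163245763649 yaw -2.284623961114784
[377.7 329.6  15. ]
[377.9 360.   15. ]
[544. 323.  15.]
[544.3 353.6  15. ]
block [448.6 392.8  35. ] [519.4 424.4  35. ] [459.5 398.1  35. ]
grasp [406.88576919 343.34386402  30.        ]
tcp [419.7 324.2 210.8] yaw 179.2 tilt 0.02 F [ 0.6 -0.5  0.3] gap 0.997 t 8.72
rz units 0.372
d units after turn [0.453 0.621 6.892]
```

```bash
python3 -m crank '[{"rx":0,"ry":0,"rz":0.37,"dx":0,"dy":0,"dz":0,"fingers":1},{"rx":0,"ry":0,"rz":0,"dx":0.28,"dy":0.62,"dz":1,"fingers":1},{"rx":0,"ry":0,"rz":0,"dx":0,"dy":0,"dz":1,"fingers":1},{"rx":0,"ry":0,"rz":0,"dx":0,"dy":0,"dz":1,"fingers":1},{"rx":0,"ry":0,"rz":0,"dx":0,"dy":0,"dz":1,"fingers":1},{"rx":0,"ry":0,"rz":0,"dx":0,"dy":0,"dz":1,"fingers":1},{"rx":0,"ry":0,"rz":0,"dx":0,"dy":0,"dz":1,"fingers":1},{"rx":0,"ry":0,"rz":0,"dx":0,"dy":0,"dz":0.5,"fingers":1},{"rx":0,"ry":0,"rz":0,"dx":0,"dy":0,"dz":0.35,"fingers":1},{"rx":0,"ry":0,"rz":0,"dx":0,"dy":0,"dz":0,"fingers":-1},{"rx":0,"ry":0,"rz":0,"dx":0,"dy":0,"dz":0,"fingers":-1},{"rx":0,"ry":0,"rz":0,"dx":0,"dy":0,"dz":0,"fingers":-1},{"rx":0,"ry":0,"rz":0,"dx":0,"dy":0,"dz":0,"fingers":-1},{"rx":0,"ry":0,"rz":0,"dx":0,"dy":0,"dz":0,"fingers":-1},{"rx":0,"ry":0,"rz":0,"dx":0,"dy":0,"dz":0,"fingers":-1},{"rx":0,"ry":0,"rz":0,"dx":0,"dy":0,"dz":0,"fingers":-1}]' 120; python3 - <<'E'
from h import *
go()
E
```

```text
clock: 10.05
tcp_pos: [413.3, 343.6, 6.9]
eef_rot: [0.001, 0.019, 1.0, 0.001]
ft_force: [-1.7, -0.6, 8.3]
finger_gap: 0.319
gripper_force: 119.6
tcp [413.3 343.6   6.9] yaw 177.84 tilt 0.17 F [-1.7 -0.6  8.3] gap 0.319 t 10.05
```

View pics/top2.png

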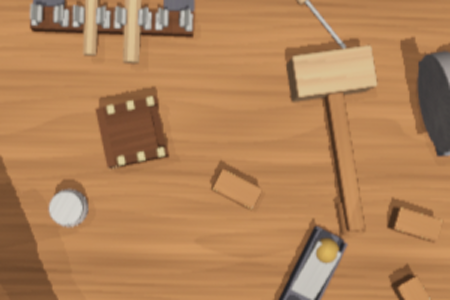

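Grip is good, and the offcut is well aside at crop (237,187). Next I'll refine the carcase pose from the light pins in both pictures I already have.

```bash
python3 - <<'E'
from h import *
import pickle
def pins(img,roi,lo,mn):
    x0,y0,x1,y1=roi; h=img[y0:y1,x0:x1].astype(int); m=((h[:,:,0]>lo[0])&(h[:,:,1]>lo[1])).astype(np.uint8)
    n,_,s,c=cv2.connectedComponentsWithStats(m); return [(c[i]+[x0,y0]).round(1) for i in range(1,n) if s[i,4]>=mn]
c=pickle.load(open("w1.pkl","rb"))
for nm,pts,cc in [("w1",[(176,10),(211,49),(246,89),(92,97),(127,134),(161,170)],c)]:
    P=np.array([ray("wrist",p,74,cc) for p in pts])[:,:2]; print(nm,P.tolist(),P.mean(0)); 
    for a,b in((0,2),(3,5)): print(np.degrees(np.arctan2(*(P[b]-P[a])[::-1])))
    for a,b in((3,0),(4,1),(5,2)): print(np.degrees(np.arctan2(*(P[b]-P[a])[::-1]))-90)
t=cv2.imread("pics/top0.png"); w=cv2.imread("pics/w1.png")
p=pins(t,(252,200,305,255),(110,150),3); print("top",[(q.tolist(),ray("top",q,74).tolist()) for q in p])
p=pins(w,(60,0,275,186),(100,150),80); print("w",[(q.tolist(),ray("wrist",q,74,c).tolist()) for q in p])
E
```

```text
w1 [[538.6, 8.0], [546.1, -21.0], [553.7, -52.0], [461.3, -9.1], [467.9, -39.2], [474.7, -70.1]] [507.05       -30.56666667]
-75.87391610470206
-77.61050096269904
-77.52614095965657
-76.89840838930674
-77.09546250607701
top [([289.8, 206.8], [553.4, -49.6, 74.0]), ([276.5, 209.5], [546.5, -19.1, 74.0]), ([263.1, 211.6], [541.0, 11.6, 74.0]), ([297.6, 240.6], [475.7, -69.1, 74.0]), ([283.7, 243.5], [468.4, -37.4, 74.0]), ([270.2, 246.6], [460.7, -6.6, 74.0])]
w [([161.2, 170.2], [474.7, -70.3, 74.0])]
```

```bash
python3 - <<'E'
from h import *
go((463.2,164.7,90)); go(None,102.8)
E
python3 -m crank '[{"rx":0,"ry":0,"rz":0,"dx":0,"dy":0,"dz":-0.6,"fingers":-1},{"rx":0,"ry":0,"rz":0,"dx":0,"dy":0,"dz":-1,"fingers":-1},{"rx":0,"ry":0,"rz":0,"dx":0,"dy":0,"dz":-1,"fingers":-1},{"rx":0,"ry":0,"rz":0,"dx":-0.2,"dy":-0.7,"dz":-0.2,"fingers":-1},{"rx":0,"ry":0,"rz":0,"dx":-0.25,"dy":-0.9,"dz":0,"fingers":-1},{"rx":0,"ry":0,"rz":0,"dx":-0.25,"dy":-0.9,"dz":0,"fingers":-1},{"rx":0,"ry":0,"rz":0,"dx":-0.25,"dy":-0.9,"dz":0,"fingers":-1},{"rx":0,"ry":0,"rz":0,"dx":-0.25,"dy":-0.9,"dz":0,"fingers":-1},{"rx":0,"ry":0,"rz":0,"dx":-0.25,"dy":-0.9,"dz":0,"fingers":-1},{"rx":0,"ry":0,"rz":0,"dx":-0.2,"dy":-0.8,"dz":0,"fingers":-1}]' 120 
python3 -m crank '[{"rx":0,"ry":0,"rz":1,"dx":0,"dy":0,"dz":0,"fingers":-1},{"rx":0,"ry":0,"rz":1,"dx":0,"dy":0,"dz":0,"fingers":-1},{"rx":0,"ry":0,"rz":1,"dx":0,"dy":0,"dz":0,"fingers":-1},{"rx":0,"ry":0,"rz":1,"dx":0,"dy":0,"dz":0,"fingers":-1},{"rx":0,"ry":0,"rz":1,"dx":0,"dy":0,"dz":0,"fingers":-1},{"rx":0,"ry":0,"rz":1,"dx":0,"dy":0,"dz":0,"fingers":-1},{"rx":0,"ry":0,"rz":1,"dx":0,"dy":0,"dz":0,"fingers":-1},{"rx":0,"ry":0,"rz":1,"dx":0,"dy":0,"dz":0,"fingers":-1},{"rx":0,"ry":0,"rz":1,"dx":0,"dy":0,"dz":0,"fingers":-1},{"rx":0,"ry":0,"rz":1,"dx":0,"dy":0,"dz":0,"fingers":-1},{"rx":0,"ry":0,"rz":1,"dx":0,"dy":0,"dz":0,"fingers":-1},{"rx":0,"ry":0,"rz":1,"dx":0,"dy":0,"dz":0,"fingers":-1},{"rx":0,"ry":0,"rz":1,"dx":0,"dy":0,"dz":0,"fingers":-1},{"rx":0,"ry":0,"rz":1,"dx":0,"dy":0,"dz":0,"fingers":-1},{"rx":0,"ry":0,"rz":1,"dx":0,"dy":0,"dz":0,"fingers":-1},{"rx":0,"ry":0,"rz":1,"dx":0,"dy":0,"dz":0,"fingers":-1},{"rx":0,"ry":0,"rz":1,"dx":0,"dy":0,"dz":0,"fingers":-1},{"rx":0,"ry":0,"rz":1,"dx":0,"dy":0,"dz":0,"fingers":-1},{"rx":0,"ry":0,"rz":0.7,"dx":0,"dy":0,"dz":0,"fingers":-1},{"rx":0,"ry":0,"rz":0,"dx":0,"dy":0,"dz":0,"fingers":-1}]' 120 >/dev/null
python3 - <<'E'
from h import *
go((463.2,164.7,30),102.8)
E
```

```text
tcp [413.3 343.6   6.9] yaw 177.84 tilt 0.17 F [-1.7 -0.6  8.3] gap 0.319 t 10.05
d units after turn [-1.893 -5.893 -2.774]
tcp [413.3 343.6   6.9] yaw 177.84 tilt 0.17 F [-1.7 -0.6  8.3] gap 0.319 t 10.05
rz units 18.76
clock: 10.88
tcp_pos: [455.4, 159.7, 89.6]
eef_rot: [0.001, 0.019, 1.0, -0.0]
ft_force: [-0.7, 0.4, -1.9]
finger_gap: 0.314
gripper_force: 118.5
tcp [455.1 161.3  89.5] yaw 102.92 tilt 0.06 F [ 0.2 -0.2 -1.4] gap 0.318 t 12.55
rz units 0.029
d units after turn [0.051 0.288 1.982]
```

```bash
python3 -m crank '[{"rx":0,"ry":0,"rz":0,"dx":0.05,"dy":0.29,"dz":0.6,"fingers":-1},{"rx":0,"ry":0,"rz":0,"dx":0,"dy":0,"dz":0.8,"fingers":-1},{"rx":0,"ry":0,"rz":0,"dx":0,"dy":0,"dz":0.6,"fingers":-1},{"rx":0,"ry":0,"rz":0,"dx":0,"dy":0,"dz":0,"fingers":-1},{"rx":0,"ry":0,"rz":0,"dx":0,"dy":0,"dz":0,"fingers":-1}]' 120 >/dev/null
python3 - <<'E'
from h import *
import pickle
go((463.2,164.7,30),102.8)
pickle.dump(cam("wrist"),open("w3.pkl","wb"))
a=camera("wrist"); b=camera("top"); s=camera("scene")
cv2.imwrite("pics/w3.png",a);cv2.imwrite("pics/t3.png",b);cv2.imwrite("pics/s3.png",s)
o=np.zeros((600,800,3),np.uint8)
o[:300,:400]=cv2.resize(a,(400,300)); 
o[:300,400:]=cv2.resize(b[170:290,180:340],(400,300),interpolation=cv2.INTER_CUBIC)
o[300:,:]=cv2.resize(s[140:260,290:450],(400,300),interpolation=cv2.INTER_CUBIC).repeat(2,1)[:, :800] if 0 else 0
o[300:,:400]=cv2.resize(s[140:260,290:450],(400,300),interpolation=cv2.INTER_CUBIC)
cv2.imwrite("pics/m3.png",o)
E
```

```text
tcp [462.2 164.6  28.6] yaw 103.12 tilt 0.09 F [ 0.8  0.4 -0.6] gap 0.313 t 12.97
rz units 0.08
d units after turn [-0.005  0.032 -0.046]
```

View pics/m3.png

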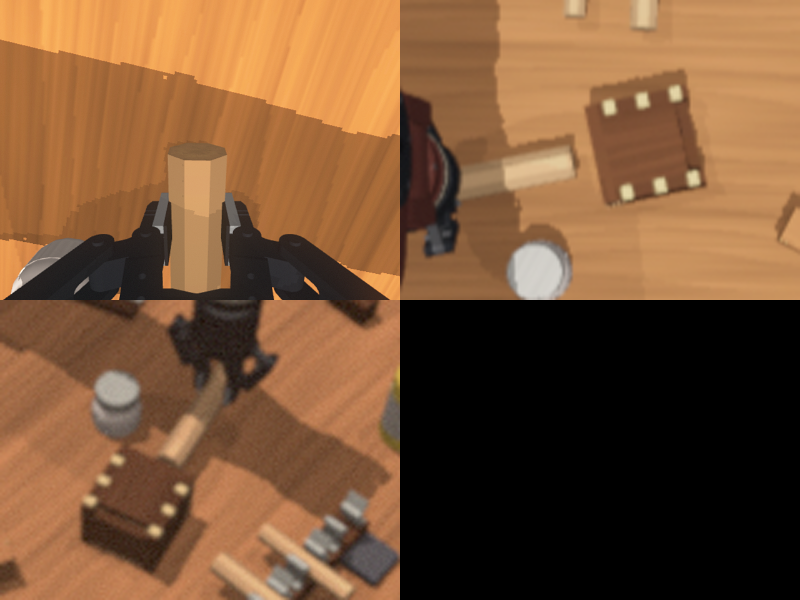

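The bar points at the carcase back, with its tip at crop (573,161) and its body at (505,177). I'll check its lateral alignment against the pins.

```bash
python3 - <<'E'
from h import *
O=np.array([506.8,-27.4]);u=np.array([.2215,-.9752]);v=np.array([.9752,.2215])
for x,y in [(573,161),(505,177)]:
    P=ray("top",(180+(x-400)/2.5,170+y/2.5),53)[:2]-O; print(P@u,P@v)
P=(read_state()["tcp_pos"][:2]-O); print("tcp",P@u,P@v)
t=cv2.imread("pics/t3.png")[170:290,180:340]; g=t.astype(int); m=((g[:,:,0]>90)&(g[:,:,1]>140)).astype(np.uint8)
n,_,s,c=cv2.connectedComponentsWithStats(m)
for i in range(1,n):
    if 3<=s[i,4]<60: q=c[i]+[180,170]; P=ray("top",q,74)[:2]-O; print("pin",s[i,4],(P@u).round(1),(P@v).round(1))
E
```

```text
-73.70056999999998 -1.2066000000000001
-138.53143 -3.0946399999999867
tcp -196.85151104265617 0.8509000732811197
pin 30 31.8 40.8
pin 29 0.9 40.3
pin 29 -30.6 40.6
pin 28 32.4 -40.0
pin 29 1.3 -39.9
pin 28 -30.1 -40.1
pin 25 -79.3 -64.7
pin 17 -63.7 -104.3
```

```bash
python3 -m crank '[{"rx":0,"ry":0,"rz":0,"dx":-0.3,"dy":0.02,"dz":-0.05,"fingers":-1},{"rx":0,"ry":0,"rz":0,"dx":-0.4,"dy":0,"dz":0,"fingers":-1},{"rx":0,"ry":0,"rz":0,"dx":-0.3,"dy":0,"dz":0,"fingers":-1},{"rx":0,"ry":0,"rz":0,"dx":0,"dy":0,"dz":0,"fingers":-1}]' 120
python3 -m crank '[{"rx":0,"ry":0,"rz":0,"dx":-0.2,"dy":0,"dz":0,"fingers":-1},{"rx":0,"ry":0,"rz":0,"dx":-0.2,"dy":0,"dz":0,"fingers":-1},{"rx":0,"ry":0,"rz":0,"dx":-0.2,"dy":0,"dz":0,"fingers":-1},{"rx":0,"ry":0,"rz":0,"dx":-0.2,"dy":0,"dz":0,"fingers":-1},{"rx":0,"ry":0,"rz":0,"dx":-0.2,"dy":0,"dz":0,"fingers":-1}]' 120
```

```text
clock: 13.45
tcp_pos: [471.2, 133.6, 30.8]
eef_rot: [0.001, 0.623, 0.782, 0.0]
ft_force: [-0.0, 0.9, -0.9]
finger_gap: 0.317
gripper_force: 118.6
clock: 13.87
tcp_pos: [475.8, 109.4, 29.9]
eef_rot: [-0.003, 0.621, 0.784, 0.002]
ft_force: [-4.8, 21.6, 1.7]
finger_gap: 0.317
gripper_force: 119.0
```

```bash
python3 -m crank '[{"rx":0,"ry":0,"rz":0,"dx":-0.2,"dy":0,"dz":0,"fingers":-1},{"rx":0,"ry":0,"rz":0,"dx":-0.2,"dy":0,"dz":0,"fingers":-1},{"rx":0,"ry":0,"rz":0,"dx":-0.2,"dy":0,"dz":0,"fingers":-1},{"rx":0,"ry":0,"rz":0,"dx":-0.2,"dy":0,"dz":0,"fingers":-1},{"rx":0,"ry":0,"rz":0,"dx":-0.2,"dy":0,"dz":0,"fingers":-1},{"rx":0,"ry":0,"rz":0,"dx":-0.2,"dy":0,"dz":0,"fingers":-1},{"rx":0,"ry":0,"rz":0,"dx":-0.2,"dy":0,"dz":0,"fingers":-1},{"rx":0,"ry":0,"rz":0,"dx":-0.2,"dy":0,"dz":0,"fingers":-1},{"rx":0,"ry":0,"rz":0,"dx":-0.2,"dy":0,"dz":0,"fingers":-1},{"rx":0,"ry":0,"rz":0,"dx":-0.2,"dy":0,"dz":0,"fingers":-1},{"rx":0,"ry":0,"rz":0,"dx":-0.15,"dy":0,"dz":0,"fingers":-1},{"rx":0,"ry":0,"rz":0,"dx":0,"dy":0,"dz":0,"fingers":-1},{"rx":0,"ry":0,"rz":0,"dx":0,"dy":0,"dz":0,"fingers":-1}]' 120
python3 - <<'E'
from h import *
O=np.array([506.8,-27.4]);u=np.array([.2215,-.9752]);v=np.array([.9752,.2215])
P=(read_state()["tcp_pos"][:2]-O); print("tcp",P@u,P@v); go()
b=camera("top"); s=camera("scene"); cv2.imwrite("pics/t4.png",b)
o=np.hstack([cv2.resize(b[170:290,220:380],(400,300),interpolation=cv2.INTER_CUBIC),cv2.resize(s[160:280,260:420],(400,300),interpolation=cv2.INTER_CUBIC)])
cv2.imwrite("pics/m4.png",o)
for xx in (80,88,95): print(xx,[(proj("top",[*(O+u*(xx+40*a)+v*33*bb),62])-[220,170])*2.5 for a,bb in((1,1),(1,-1),(-1,1),(-1,-1))])
E
```

```text
clock: 14.95
tcp_pos: [491.8, 42.9, 30.3]
eef_rot: [0.0, 0.623, 0.783, -0.0]
ft_force: [-0.0, 0.1, -1.2]
finger_gap: 0.322
gripper_force: 118.6
tcp -71.91348280071442 0.9013325735253369
tcp [491.8  42.9  30.3] yaw 103.0 tilt 0.03 F [-0.   0.1 -1.2] gap 0.322 t 14.95
80 [array([269. ,  82.5]), array([283.5 , 151.75]), array([185.  ,  99.75]), array([199.25, 169.  ])]
88 [array([277.25,  80.75]), array([292., 150.]), array([193.25,  98.  ]), array([207.75, 167.25])]
95 [array([284.75,  79.25]), array([299.25, 148.5 ]), array([200.75,  96.5 ]), array([215.  , 165.75])]
```

View pics/m4.png

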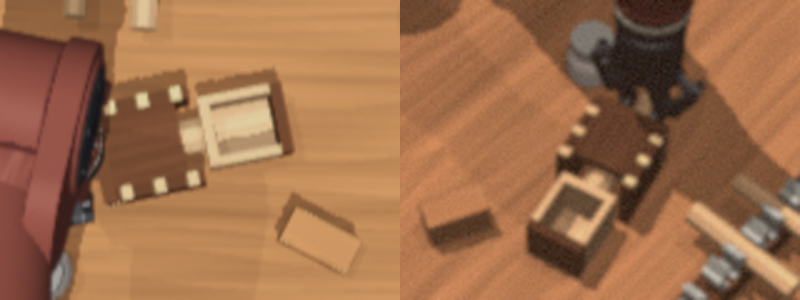

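The drawer is out at crop (198..292, 80..168), which puts it at about x = 90. I'll nudge it 5 mm more, then retract.

```bash
python3 -m crank '[{"rx":0,"ry":0,"rz":0,"dx":-0.08,"dy":0,"dz":0,"fingers":-1},{"rx":0,"ry":0,"rz":0,"dx":-0.08,"dy":0,"dz":0,"fingers":-1},{"rx":0,"ry":0,"rz":0,"dx":0,"dy":0,"dz":0,"fingers":-1},{"rx":0,"ry":0,"rz":0,"dx":0,"dy":0,"dz":0,"fingers":-1}]' 120
python3 -m crank '[{"rx":0,"ry":0,"rz":0,"dx":0.3,"dy":0,"dz":0,"fingers":-1},{"rx":0,"ry":0,"rz":0,"dx":0.6,"dy":0,"dz":0,"fingers":-1},{"rx":0,"ry":0,"rz":0,"dx":0.8,"dy":0,"dz":0,"fingers":-1},{"rx":0,"ry":0,"rz":0,"dx":0.8,"dy":0,"dz":0,"fingers":-1},{"rx":0,"ry":0,"rz":0,"dx":0.8,"dy":0,"dz":0,"fingers":-1},{"rx":0,"ry":0,"rz":0,"dx":0.8,"dy":0,"dz":0,"fingers":-1},{"rx":0,"ry":0,"rz":0,"dx":0.4,"dy":0,"dz":0,"fingers":-1},{"rx":0,"ry":0,"rz":0,"dx":0,"dy":0,"dz":0,"fingers":-1},{"rx":0,"ry":0,"rz":0,"dx":0,"dy":0,"dz":-1,"fingers":-1},{"rx":0,"ry":0,"rz":0,"dx":0,"dy":0,"dz":-1,"fingers":-1},{"rx":0,"ry":0,"rz":0,"dx":0,"dy":0,"dz":-1,"fingers":-1},{"rx":0,"ry":0,"rz":0,"dx":0,"dy":0,"dz":-1,"fingers":-1},{"rx":0,"ry":0,"rz":0,"dx":0,"dy":0,"dz":-1,"fingers":-1},{"rx":0,"ry":0,"rz":0,"dx":0,"dy":0,"dz":-0.5,"fingers":-1}]' 120
python3 - <<'E'
from h import *
b=camera("top"); cv2.imwrite("pics/t5.png",b)
go((640,-86,150),179.4)
E
```

```text
clock: 15.38
tcp_pos: [492.8, 38.7, 30.3]
eef_rot: [0.0, 0.622, 0.783, -0.0]
ft_force: [-0.3, 0.4, -1.4]
finger_gap: 0.318
gripper_force: 118.6
clock: 16.55
tcp_pos: [463.6, 169.8, 199.2]
eef_rot: [0.002, 0.622, 0.783, 0.001]
ft_force: [0.6, -0.3, -0.5]
finger_gap: 0.318
gripper_force: 118.7
tcp [464.4 169.8 201. ] yaw 103.02 tilt 0.4 F [-0.1 -0.2  2.4] gap 0.315 t 16.6
rz units -19.096
d units after turn [-5.941 -8.466  1.701]
```

```bash
python3 -m crank '[{"rx":0,"ry":0,"rz":-1,"dx":0,"dy":0,"dz":0,"fingers":-1},{"rx":0,"ry":0,"rz":-1,"dx":0,"dy":0,"dz":0,"fingers":-1},{"rx":0,"ry":0,"rz":-1,"dx":0,"dy":0,"dz":0,"fingers":-1},{"rx":0,"ry":0,"rz":-1,"dx":0,"dy":0,"dz":0,"fingers":-1},{"rx":0,"ry":0,"rz":-1,"dx":0,"dy":0,"dz":0,"fingers":-1},{"rx":0,"ry":0,"rz":-1,"dx":0,"dy":0,"dz":0,"fingers":-1},{"rx":0,"ry":0,"rz":-1,"dx":0,"dy":0,"dz":0,"fingers":-1},{"rx":0,"ry":0,"rz":-1,"dx":0,"dy":0,"dz":0,"fingers":-1},{"rx":0,"ry":0,"rz":-1,"dx":0,"dy":0,"dz":0,"fingers":-1},{"rx":0,"ry":0,"rz":-1,"dx":0,"dy":0,"dz":0,"fingers":-1},{"rx":0,"ry":0,"rz":-1,"dx":0,"dy":0,"dz":0,"fingers":-1},{"rx":0,"ry":0,"rz":-1,"dx":0,"dy":0,"dz":0,"fingers":-1},{"rx":0,"ry":0,"rz":-1,"dx":0,"dy":0,"dz":0,"fingers":-1},{"rx":0,"ry":0,"rz":-1,"dx":0,"dy":0,"dz":0,"fingers":-1},{"rx":0,"ry":0,"rz":-1,"dx":0,"dy":0,"dz":0,"fingers":-1},{"rx":0,"ry":0,"rz":-1,"dx":0,"dy":0,"dz":0,"fingers":-1},{"rx":0,"ry":0,"rz":-1,"dx":0,"dy":0,"dz":0,"fingers":-1},{"rx":0,"ry":0,"rz":-1,"dx":0,"dy":0,"dz":0,"fingers":-1},{"rx":0,"ry":0,"rz":-1,"dx":0,"dy":0,"dz":0,"fingers":-1},{"rx":0,"ry":0,"rz":0,"dx":0,"dy":0,"dz":0,"fingers":-1}]' 120 >/dev/null
python3 -m crank '[{"rx":0,"ry":0,"rz":0,"dx":-0.62,"dy":-0.85,"dz":0,"fingers":-1},{"rx":0,"ry":0,"rz":0,"dx":-0.62,"dy":-0.85,"dz":0,"fingers":-1},{"rx":0,"ry":0,"rz":0,"dx":-0.62,"dy":-0.85,"dz":0,"fingers":-1},{"rx":0,"ry":0,"rz":0,"dx":-0.62,"dy":-0.85,"dz":0,"fingers":-1},{"rx":0,"ry":0,"rz":0,"dx":-0.62,"dy":-0.85,"dz":0,"fingers":-1},{"rx":0,"ry":0,"rz":0,"dx":-0.62,"dy":-0.85,"dz":0,"fingers":-1},{"rx":0,"ry":0,"rz":0,"dx":-0.62,"dy":-0.85,"dz":0.4,"fingers":-1},{"rx":0,"ry":0,"rz":0,"dx":-0.62,"dy":-0.85,"dz":0.4,"fingers":-1},{"rx":0,"ry":0,"rz":0,"dx":-0.62,"dy":-0.85,"dz":0.4,"fingers":-1},{"rx":0,"ry":0,"rz":0,"dx":-0.62,"dy":-0.85,"dz":0.4,"fingers":-1},{"rx":0,"ry":0,"rz":0,"dx":0,"dy":0,"dz":0.4,"fingers":-1},{"rx":0,"ry":0,"rz":0,"dx":0,"dy":0,"dz":0,"fingers":-1},{"rx":0,"ry":0,"rz":0,"dx":0,"dy":0,"dz":0,"fingers":-1}]' 120 >/dev/null
python3 - <<'E'
from h import *
import pickle
go((651,-86,70),179.4)
pickle.dump(cam("wrist"),open("w6.pkl","wb"))
a=camera("wrist"); b=camera("top"); cv2.imwrite("pics/w6.png",a); cv2.imwrite("pics/t6.png",b)
o=np.zeros((600,800,3),np.uint8); o[:600,:400]=cv2.resize(b[100:220,240:320],(400,600),interpolation=cv2.INTER_CUBIC); o[:300,400:]=cv2.resize(a,(400,300)); s=camera("scene"); o[300:,400:]=cv2.resize(s[190:310,330:490],(400,300),interpolation=cv2.INTER_CUBIC)
cv2.imwrite("pics/m6.png",o)
E
```

```text
tcp [643.  -87.6 134.2] yaw 178.94 tilt 0.14 F [0.1 0.1 0.2] gap 0.311 t 19.35
rz units -0.115
d units after turn [-0.267  0.056  2.14 ]
```

View pics/m6.png

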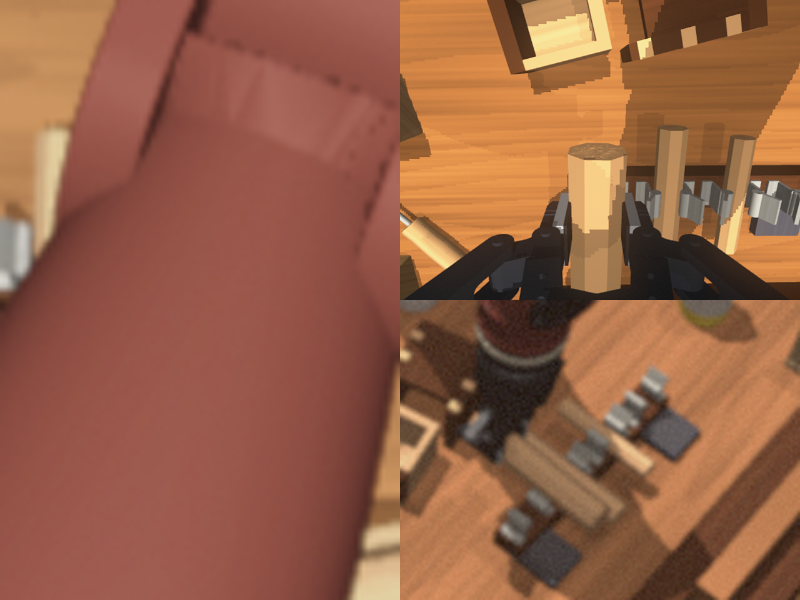

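The wrist view shows the held bar at (597,220), with the medium bar to its right from (673,128) to (668,230). Clip 1 is hidden under the held bar. I'll cross-check the lateral offset with numbers.

```bash
python3 - <<'E'
from h import *
import pickle
c=pickle.load(open("w6.pkl","rb"))
for p in [(673,128),(668,230)]: print("med",ray("wrist",((p[0]-400)*1.6,p[1]*1.6),55,c))
for p in [(740,138),(728,250)]: print("small",ray("wrist",((p[0]-400)*1.6,p[1]*1.6),50,c))
print("held",ray("wrist",((597-400)*1.6,158*1.6),134.2+23,c),ray("wrist",((597-400)*1.6,225*1.6),134.2+23,c))
print("beam near top edge",[ray("wrist",((x-400)*1.6,y*1.6),30,c) for x,y in((645,177),(780,175))])
c1=pickle.load(open("w1.pkl","rb"))
go((651,-85.3,70),179.4)
E
```

```text
med [615.1 -22.4  55. ]
med [715.2 -20.1  55. ]
small [626.2  38.4  50. ]
small [743.1  43.6  50. ]
held [605.8 -86.9 157.2] [642.3 -87.5 157.2]
beam near top edge [array([670.3, -39.6,  30. ]), array([670.5,  95. ,  30. ])]
tcp [644.1 -87.  136.7] yaw 179.07 tilt 0.09 F [ 0.2 -0.  -1.1] gap 0.318 t 19.5
rz units -0.081
d units after turn [-0.229  0.058  2.223]
```

```bash
python3 -m crank '[{"rx":0,"ry":0,"rz":-0.08,"dx":-0.23,"dy":0.035,"dz":0.6,"fingers":-1},{"rx":0,"ry":0,"rz":0,"dx":0,"dy":0,"dz":0.9,"fingers":-1},{"rx":0,"ry":0,"rz":0,"dx":0,"dy":0,"dz":0.7,"fingers":-1},{"rx":0,"ry":0,"rz":0,"dx":0,"dy":0,"dz":0.2,"fingers":-1},{"rx":0,"ry":0,"rz":0,"dx":0,"dy":0,"dz":0,"fingers":-1},{"rx":0,"ry":0,"rz":0,"dx":0,"dy":0,"dz":0,"fingers":-1}]' 120
python3 -m crank '[{"rx":0,"ry":0,"rz":0,"dx":0,"dy":0,"dz":0.1,"fingers":-1},{"rx":0,"ry":0,"rz":0,"dx":0,"dy":0,"dz":0.1,"fingers":-1},{"rx":0,"ry":0,"rz":0,"dx":0,"dy":0,"dz":0.1,"fingers":-1},{"rx":0,"ry":0,"rz":0,"dx":0,"dy":0,"dz":0,"fingers":-1}]' 120
```

```text
clock: 20.0
tcp_pos: [651.3, -86.5, 64.9]
eef_rot: [0.001, 0.005, 1.0, -0.0]
ft_force: [0.5, 0.8, -0.2]
finger_gap: 0.317
gripper_force: 118.9
clock: 20.33
tcp_pos: [653.0, -87.2, 57.2]
eef_rot: [0.003, 0.005, 1.0, -0.001]
ft_force: [-0.0, 1.4, 7.0]
finger_gap: 0.318
gripper_force: 119.8
```

```bash
python3 -m crank '[{"rx":0,"ry":0,"rz":0,"dx":0,"dy":0.04,"dz":0.1,"fingers":-1},{"rx":0,"ry":0,"rz":0,"dx":0,"dy":0,"dz":0.1,"fingers":-1},{"rx":0,"ry":0,"rz":0,"dx":0,"dy":0,"dz":0.1,"fingers":-1},{"rx":0,"ry":0,"rz":0,"dx":0,"dy":0,"dz":0,"fingers":-1}]' 120
python3 -m crank '[{"rx":0,"ry":0,"rz":0,"dx":0,"dy":0,"dz":0.1,"fingers":-1},{"rx":0,"ry":0,"rz":0,"dx":0,"dy":0,"dz":0.1,"fingers":-1},{"rx":0,"ry":0,"rz":0,"dx":0,"dy":0,"dz":0.1,"fingers":-1},{"rx":0,"ry":0,"rz":0,"dx":0,"dy":0,"dz":0,"fingers":-1}]' 120; python3 -c "
from h import *
go()"
```

```text
clock: 20.67
tcp_pos: [652.1, -85.8, 46.6]
eef_rot: [0.001, 0.005, 1.0, -0.0]
ft_force: [3.2, 0.9, 1.9]
finger_gap: 0.317
gripper_force: 119.1
clock: 21.0
tcp_pos: [650.9, -85.6, 36.8]
eef_rot: [0.0, 0.005, 1.0, -0.0]
ft_force: [-2.2, 0.6, 7.2]
finger_gap: 0.315
gripper_force: 119.9
tcp [650.9 -85.6  36.8] yaw 179.37 tilt 0.02 F [-2.2  0.6  7.2] gap 0.315 t 21.0
```

```bash
python3 -m crank '[{"rx":0,"ry":0,"rz":0,"dx":0,"dy":0,"dz":0.06,"fingers":-1},{"rx":0,"ry":0,"rz":0,"dx":0,"dy":0,"dz":0,"fingers":-1}]' 120
python3 -m crank '[{"rx":0,"ry":0,"rz":0,"dx":0,"dy":0,"dz":-0.06,"fingers":0.1},{"rx":0,"ry":0,"rz":0,"dx":0,"dy":0,"dz":0,"fingers":0.1},{"rx":0,"ry":0,"rz":0,"dx":0,"dy":0,"dz":0,"fingers":0.1},{"rx":0,"ry":0,"rz":0,"dx":0,"dy":0,"dz":0,"fingers":0.1},{"rx":0,"ry":0,"rz":0,"dx":0,"dy":0,"dz":-0.3,"fingers":0.1},{"rx":0,"ry":0,"rz":0,"dx":0,"dy":0,"dz":-0.6,"fingers":0.1},{"rx":0,"ry":0,"rz":0,"dx":0,"dy":0,"dz":-1,"fingers":0.1},{"rx":0,"ry":0,"rz":0,"dx":0,"dy":0,"dz":-1,"fingers":0.1},{"rx":0,"ry":0,"rz":0,"dx":0,"dy":0,"dz":-1,"fingers":0.1},{"rx":0,"ry":0,"rz":0,"dx":0,"dy":0,"dz":-1,"fingers":0.1},{"rx":0,"ry":0,"rz":0,"dx":0.8,"dy":0.8,"dz":-1,"fingers":0.1},{"rx":0,"ry":0,"rz":0,"dx":0.8,"dy":0.8,"dz":0,"fingers":0.1},{"rx":0,"ry":0,"rz":0,"dx":0.8,"dy":0.8,"dz":0,"fingers":0.1},{"rx":0,"ry":0,"rz":0,"dx":0.8,"dy":0.8,"dz":0,"fingers":0.1},{"rx":0,"ry":0,"rz":0,"dx":0.8,"dy":0.8,"dz":0,"fingers":0.1},{"rx":0,"ry":0,"rz":0,"dx":0.8,"dy":0.8,"dz":0,"fingers":0.1},{"rx":0,"ry":0,"rz":0,"dx":0,"dy":0.8,"dz":0,"fingers":0.1},{"rx":0,"ry":0,"rz":0,"dx":0,"dy":0.8,"dz":0,"fingers":0.1},{"rx":0,"ry":0,"rz":0,"dx":0,"dy":0.8,"dz":0,"fingers":0.1},{"rx":0,"ry":0,"rz":0,"dx":0,"dy":0,"dz":0,"fingers":0.1}]' 120
python3 - <<'E'
from h import *
b=camera("top"); s=camera("scene"); cv2.imwrite("pics/t7.png",b)
o=np.hstack([cv2.resize(b[110:290,205:385],(400,400),interpolation=cv2.INTER_CUBIC),cv2.resize(s[190:310,310:430],(400,400),interpolation=cv2.INTER_CUBIC)])
cv2.imwrite("pics/m7.png",o)
E
```

```text
clock: 21.17
tcp_pos: [650.9, -85.7, 36.6]
eef_rot: [0.0, 0.005, 1.0, -0.0]
ft_force: [-8.7, 1.9, 19.5]
finger_gap: 0.32
gripper_force: 121.7
clock: 22.83
tcp_pos: [510.6, 133.3, 211.5]
eef_rot: [0.0, 0.004, 1.0, 0.001]
ft_force: [0.2, -0.3, 0.0]
finger_gap: 0.543
gripper_force: 0.0
```

View pics/m7.png

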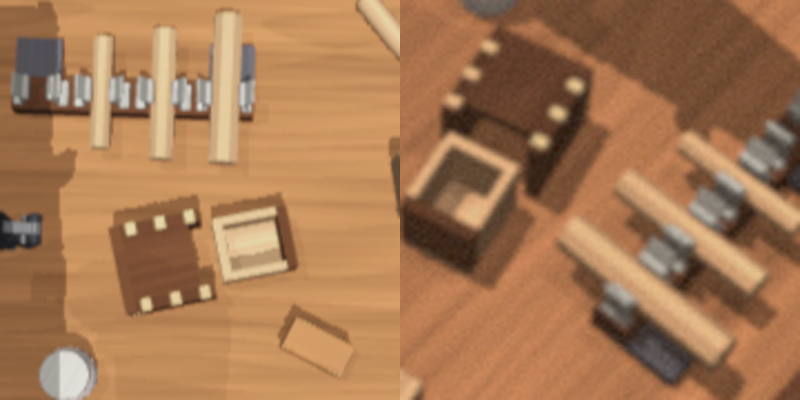

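The bar sits in clip 1, from crop (228,12) to (224,162). The drawer stands clear of the mouth at (213..290, 207..282), and the offcut is aside at (316,345). One last numeric check.

```bash
python3 - <<'E'
from h import *
O=np.array([506.8,-27.4]);u=np.array([.2215,-.9752]);v=np.array([.9752,.2215])
f=lambda x,y,z:ray("top",(205+x*.45,110+y*.45),z)
print("bar",f(228,14,60),f(223.5,160,60)); print("med",f(164,28,55),f(161,156,55))
d=np.mean([f(*p,62) for p in[(213,216),(276,207),(290,270),(224,282)]],0)[:2]-O; print("drawer",d@u,d@v)
d=f(213,216,62)[:2]-O;e=f(224,282,62)[:2]-O;print("tail",d@u,e@u)
d=f(317,345,45)[:2]-O;print("offcut",d@u,d@v)
E
```

```text
bar [770.9 -86.6  60. ] [614.3 -84.8  60. ]
med [755.5 -18.8  55. ] [617.9 -18.7  55. ]
drawer 89.7811475 -0.5742725000000142
tail 56.98507 54.161979999999986
offcut 137.2045 -118.332
```

```bash
python3 -c "
from cell import *
print(sign_off())"
```

```text
the job is handed in; nothing more can be done
None
```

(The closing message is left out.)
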